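# Stand the weighted setting gauge under the filling spout

## Robot

A 6-joint arm with a two-finger parallel gripper is mounted at the origin on a cart in front of the work surface, level with it; the furniture and walls round the work are solid. World frame = base frame: x ahead of the robot, y to its left, z up, the work surface at z = 0. Lengths are in mm, angles in rad, forces in N, time in s.
With the tool pointing down it reaches from about 275 to 825 mm from the base axis. Payload 5.2 kg.
Tool frame: the origin (TCP) lies at the very end of the fingers, on their centre line; the grasp point (between the pads) lies 19 mm behind it; z points along the fingers, y is the direction in which the jaws open and shut (so a half turn about z gives the same grasp; the last joint's range is limited). The gripper opens to 93 mm and grips with 3 to 60 N. Pads are 15 mm wide; open, the fingers measure 128 mm over their backs; the gripper's body (75 mm by 188 mm) begins 65 mm behind the grasp point.
Start: joints at [1.07, 0.259, 1.535, -0, 1.348, -0.203], TCP at [161.358, 525.803, 218.653] pointing down, gripper open.
Joint ranges: [-3.14, 3.14], [-0.91, 2.08], [0.19, 2.58], [-1.22, 4.36], [0.22, 2.71], [-3.12, 3.12]. Speed limits (rad/s): [2.57, 2.57, 3.14, 3.14, 3.14, 3.14].

## Interface

Orientations are given as [roll, pitch, yaw] about the fixed x, y, z axes, in that order (R = Rz(yaw) Ry(pitch) Rx(roll)).
In Python, from bench import robot gives the robot as it stands. The module is installed in compiled form; this text tells all that it offers. Calls block until the motion is done:
- robot.move_ptp(position, orientation): joint-space move of the TCP to a pose.
- robot.move_linear(position, ori=None, speed=150, f_stop=None): straight line of the TCP; ori=None keeps the orientation; speed is the mean speed in mm/s. With f_stop (N) it stops when the force on the tool has changed by that much, and returns True; else False.
- robot.move_j(angles): joint-space move.
- robot.move_gripper(opening): opening from 0.0 (shut) to 1.0 (fully open); the grip force is fixed at half the most; returns when the fingers have stopped.
- robot.sleep(seconds).
- robot.inverse_kinematics(position, orientation): joint angles nearest the present ones, or None.
- robot.get_image(name): name is "scene" or "top" or "wrist"; returns a dict with "img" (400x640x3 uint8, blue, green, red), "fovy" (degrees; the focal length in pixels is half the picture's height over the tangent of half this angle, whatever the lens; pixels are square), "cx", "cy" (the principal point, pixels), "eye" and "orientation" of the camera in the world. Camera axes: x right, y down, z forward; pixel columns grow to the right and rows downward; lengths in mm; the calibration is good to about 2 mm. A picture is of the moment at which its call begins. There is no depth.
A pose or a line that the arm cannot do raises robot.MotionError and nothing moves.
- robot.hand_in(): hands the job in, once; it reports no verdict.
Readings, each from a call of its own:
- robot.current_t(): time.
- robot.current_qpos(): joint angles.
- robot.current_joint_vel(): joint speeds.
- robot.current_joint_efforts(): joint torques, N m.
- robot.current_tcp_pos(): TCP position.
- robot.current_eef_rot(): TCP orientation.
- robot.current_contact_force(): force on the tool from outside, world axes, zero at the start.
- robot.current_ft_torque(): the same for the moment, N m.
- robot.current_gripper_width(): opening from 0.0 (shut) to 1.0 (fully open).
Only numpy, scipy, OpenCV 4.12 (cv2) and the standard library are available. Lean on these libraries where they do the work, as an engineer would, in place of code of your own. Each camera call takes 0.05 s, during which the arm holds its last target. There are 200 camera calls.

## Task

Take the gauge in the front place of the small rack (the one nearer the robot), lift it clear and feel by its balance which end is the weighted one. Then stand it upright, weighted end down, on the round black pad under the filling spout, with its foot wholly on the pad, and let go. Leave the other gauge in its place, do not knock the filling head, and leave the things round about where they are.

Things in the scene. Friction and masses are not known exactly. Their poses are not given: they have to be found in the camera images.
- gauge_a_mid (a point): middle of a setting gauge, on its axis: white round bar 28 mm thick, 150 mm long overall with its two grey end caps (32 mm thick, 14 mm long, flat faces). y runs along the bar (its sign says nothing of the weight). Starts lying level in the rack, axis 70 mm above the worktop, in the front or rear place (varies); rests under it are 10 mm thick, 50 mm either side of the middle
- gauge_b_mid (a point): middle of a setting gauge, on its axis: white round bar 28 mm thick, 150 mm long overall with its two grey end caps (32 mm thick, 14 mm long, flat faces). y runs along the bar (its sign says nothing of the weight). Starts lying level in the rack, axis 70 mm above the worktop, in the front or rear place (varies); rests under it are 10 mm thick, 50 mm either side of the middle
- gauge_a: the same gauge as gauge_a_mid, 0.25 to 0.4 kg; origin 16 mm below its middle as it lies at the start, axes alike. Both ends look alike; a weight hidden in one end puts the centre of mass about 35 mm from the middle towards it; which end cannot be seen, and it is not the same end on both gauges
- gauge_b: the same gauge as gauge_b_mid, 0.25 to 0.4 kg; origin 16 mm below its middle as it lies at the start, axes alike. Both ends look alike; a weight hidden in one end puts the centre of mass about 35 mm from the middle towards it; which end cannot be seen, and it is not the same end on both gauges
- rack: fixed aluminium rack with blue V rests, plate 150 x 124 x 8 mm, rests up to 68 mm high; origin at the centre of its underside on the worktop, z up. Two gauges lie along its y axis, the front one at x = -40 mm (nearer the robot), the rear one at x = +40 mm
- filler: fixed steel base plate of the filling head, 6 mm thick, 100 mm wide (y), from 52 mm in front of the pad centre to 162 mm behind it; origin on the worktop below the pad centre, x towards the column behind, z up. Fixed glass jars, 113 mm high, fill the worktop left of y = -0.13 m
- pad (a point): centre of the top of the round black rubber pad, 76 mm across, 10 mm above the worktop; axes as filler, z up
- head: the fixed filling head over the pad (same origin and axes as filler): spout 20 mm across at its tip, its tip 192 mm above the worktop (182 mm above the pad), straight over the pad centre; from 210 to 257 mm up a round steel housing 60 mm across; from it an arm 44 mm wide leads back to a 36 mm column 120 mm behind the pad centre, 268 mm tall. The front and both sides are open
- label_roll: roll of labels, 66 mm across, 39 mm high, bystander; origin at the centre of its underside
- funnel: white funnel standing on its mouth, 68 mm across, 72 mm high, bystander; origin at the centre of its underside
- counter: small white tally counter, 44 x 51 x 30 mm, bystander; origin at the centre of its underside
- brush: wooden-handled flat brush, 195 x 34 x 13 mm, lying, bystander; origin at the centre of its underside, handle along -x

How it is judged:
By the outcome, as a careful person would: the job done as asked, in the order asked, and still so for the second after the job is handed in, with the robot touching nothing.
It also fails if it takes over 58 s, if anything falls off the work surface, if the arm or the gripper's body presses on something with over 40 N, if the wrist force passes 120 N, or if a joint passes its speed limit or range.

## Working session

There is one attempt and no reset: what is moved stays moved. The work goes in short steps, each a Python script; the robot and the scene stay as the last script left them, time stands still between calls to the robot, and variables do not carry over. Pictures are saved under pics/ and viewed, about 8 in all and at most 12, crops included, and the job is handed in when it is done.

```bash
mkdir -p pics; cat > h.py <<'E'
import numpy as np, cv2
from bench import robot
from scipy.spatial.transform import Rotation as R
def cam(name,fn=None):
    d=robot.get_image(name)
    if fn: cv2.imwrite('pics/'+fn,d['img'])
    d['f']=d['img'].shape[0]/2/np.tan(np.radians(d['fovy'])/2)
    o=np.array(d['orientation'],float)
    d['R']=o if o.shape==(3,3) else R.from_euler('xyz',o).as_matrix()
    d['eye']=np.array(d['eye'],float)
    return d
def ray(d,u,v,z):
    r=d['R']@np.array([(u-d['cx'])/d['f'],(v-d['cy'])/d['f'],1.])
    return d['eye']+r*(z-d['eye'][2])/r[2]
def proj(d,p):
    c=d['R'].T@(np.array(p,float)-d['eye']); return np.array([d['cx'],d['cy']])+d['f']*c[:2]/c[2]
E
python3 - <<'E'
from h import *
for n in ('top','scene','wrist'):
    d=cam(n,n+'0.png'); print(n,d['fovy'],d['cx'],d['cy'],d['eye'],d['orientation'])
print(robot.current_t(),robot.current_eef_rot())
E
```

```text
top 50.450273618475684 317.4683540208552 205.20027509654832 [ 272.06672903 -187.49463424 1305.40890941] [-2.95698114 -0.01911409 -1.55182314]
scene 56.792741007833776 323.32900481379403 200.22027607473817 [ -67.37834742 -635.48317449  498.6380833 ] [-2.07845801 -0.01966178 -0.92981367]
wrist 68.92597229441459 318.09587254697806 199.20670281072398 [ 94.33811842 546.70322033 383.09873553] [2.88409467e+00 2.46102295e-03 1.27294409e+00]
0.15 [-3.14019905e+00 -2.84914801e-04  2.84375226e+00]
```

View pics/top0.png

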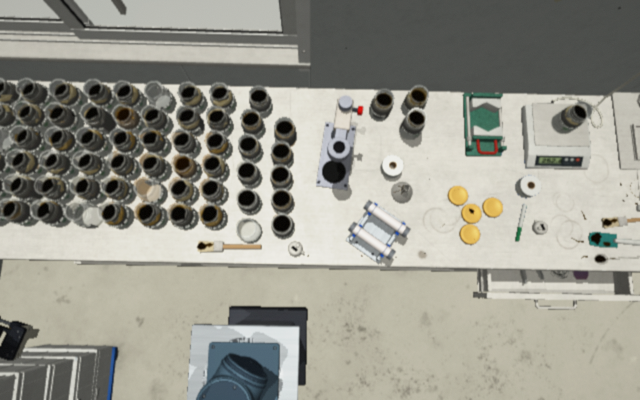

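View pics/scene0.png

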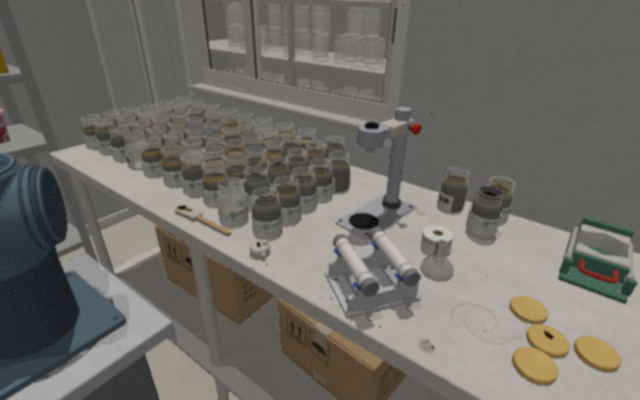

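```bash
python3 - <<'E'
from h import *
d=cam('top'); s=cam('scene')
a=cv2.resize(d['img'][90:270,300:420],None,fx=4,fy=4,interpolation=cv2.INTER_CUBIC)[:600]
a=cv2.resize(d['img'][120:270,300:420],None,fx=4,fy=4,interpolation=cv2.INTER_CUBIC)
cv2.imwrite('pics/topc.png',a)
b=cv2.resize(s['img'][100:320,310:470],None,fx=2.7,fy=2.7,interpolation=cv2.INTER_CUBIC)
cv2.imwrite('pics/scc.png',b)
for p in [(0,0,0),(161,525,218),(400,-200,0)]: print(p,proj(d,p),proj(s,p))
print(ray(d,334,172,10), ray(d,380,232,70))
E
```

```text
(0, 0, 0) [242.39035166 378.73208878] [ 36.33498322 330.071755  ]
(161, 525, 218) [ 16.63318893 325.07929889] [ -6.83320701 119.72863689]
(400, -200, 0) [314.21209017 242.28074515] [286.47982897 258.6256768 ]
[ 622.08778793 -257.76543051   10.        ] [ 427.3568026  -391.74462194   70.        ]
```

View pics/topc.png

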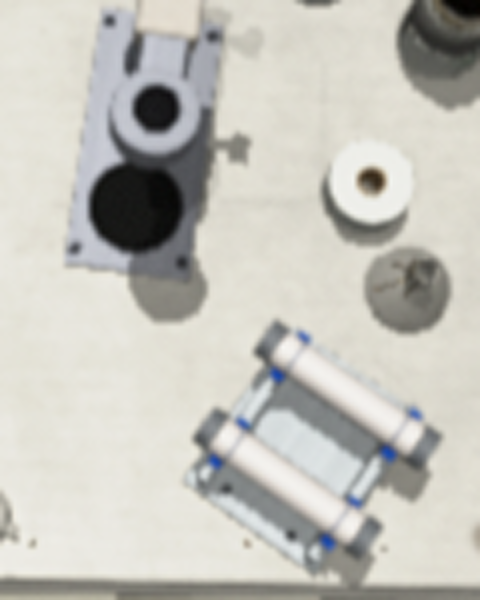

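View pics/scc.png

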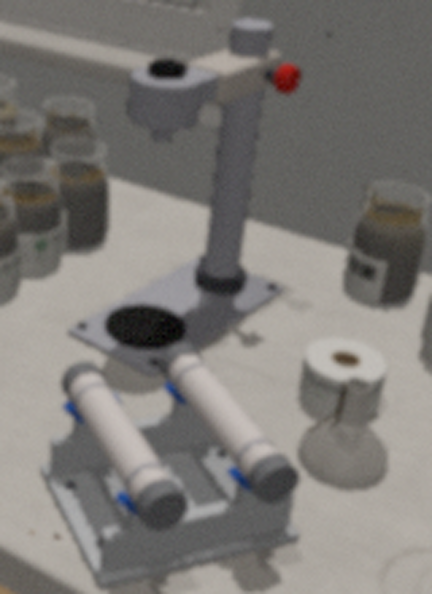

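Top crop: front gauge's white tube runs from about (218,440) to (365,528) in the crop, left cap (208,428), right cap (368,535); pad about (136,207), which is world (622,-258). The scene crop confirms the layout, with the filler behind the rack and jars to its left. Next I move over the rack for a close wrist view and check IK.

```bash
cat >> h.py <<'E'
def down(yaw): return [np.pi,0,yaw]
E
python3 - <<'E'
from h import *
pi=np.pi; y=np.radians(54)
for yaw in (y,y-pi): print(yaw,robot.inverse_kinematics([420,-390,51],down(yaw)))
# final candidates: tool z = heading h, tilted down a; tool x up-ish
for a in (20,30):
  for h in (-15,0,15,30):
    H=np.radians(h);A=np.radians(a);e=np.array([np.cos(H),np.sin(H),0]);u=np.array([0,0,1.])
    z=e*np.cos(A)-u*np.sin(A)
    for s in (1,-1):
        x=s*(u*np.cos(A)+e*np.sin(A)); M=np.c_[x,np.cross(z,x),z]
        p=np.array([622,-258,85])+19*z
        q=robot.inverse_kinematics(list(p),list(R.from_matrix(M).as_euler('xyz')))
        print(a,h,s,None if q is None else np.round(q,2))
q=robot.current_tcp_pos(); robot.move_linear([q[0],q[1],360],speed=250)
robot.move_ptp([400,-370,360],down(y-pi) if robot.inverse_kinematics([400,-370,360],down(y-pi)) is not None else down(y))
d=cam('wrist','w1.png'); print(robot.current_t(),robot.current_tcp_pos(),robot.current_eef_rot(),d['eye'])
E
```

```text
0.9424777960769379 [-0.94292077  0.46131464  1.68522894  0.          0.99504907 -0.31460224]
-2.199114857512855 [-9.42920768e-01  4.61314641e-01  1.68522894e+00 -4.44089210e-16
  9.95049075e-01  2.82699042e+00]
20 -15 1 [-0.84  0.69  2.33  2.54  1.12 -1.49]
20 -15 -1 [-0.84  0.69  2.33  2.54  1.12  1.65]
20 0 1 [-1.    0.69  2.23  2.05  1.11 -1.36]
20 0 -1 [-1.    0.69  2.23  2.05  1.11  1.78]
20 15 1 [-1.08  0.72  2.06  1.65  1.17 -1.19]
20 15 -1 [-1.08  0.72  2.06  1.65  1.17  1.95]
20 30 1 [-1.1   0.77  1.86  1.35  1.29 -1.04]
20 30 -1 [-1.1   0.77  1.86  1.35  1.29  2.11]
30 -15 1 [-0.8   0.54  2.26  2.45  0.77 -1.32]
30 -15 -1 [-0.8   0.54  2.26  2.45  0.77  1.82]
30 0 1 [-0.95  0.56  2.18  1.93  0.85 -1.13]
30 0 -1 [-0.95  0.56  2.18  1.93  0.85  2.01]
30 15 1 [-1.03  0.61  2.03  1.53  0.98 -0.98]
30 15 -1 [-1.03  0.61  2.03  1.53  0.98  2.16]
30 30 1 [-1.05  0.67  1.84  1.24  1.16 -0.88]
30 30 -1 [-1.05  0.67  1.84  1.24  1.16  2.27]
4.2583 [ 400.44196099 -369.50241916  360.06329093] [-3.14142594e+00  9.18957656e-05 -2.19780986e+00] [ 359.49257728 -426.16500427  525.21055709]
```

View pics/w1.png

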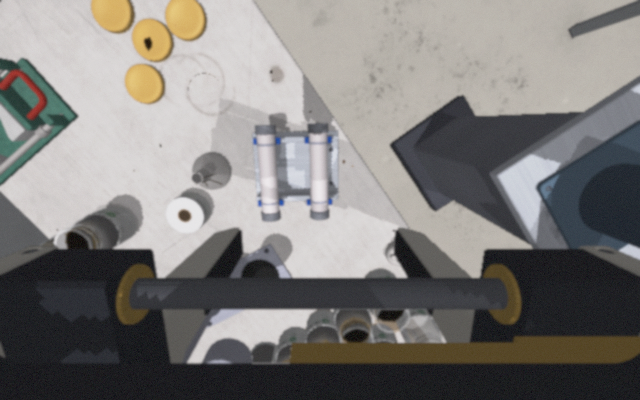

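Wrist view: the front gauge is the right-hand bar, from about (318,123) to (319,218); the rear one is at x≈267. The fingers partly hide the pad. Next I measure both bars and the pad with masks.

```bash
cat > meas.py <<'E'
from h import *
def bar(d,p0,z=70,r=30,fn=None):
    "axis mid and direction of the white tube nearest to pixel p0"
    im=d['img'].astype(int); mx=im.max(2); 
    u,v=map(int,p0); m=np.zeros(mx.shape,np.uint8)
    m[v-70:v+70,u-r:u+r]=((mx>175)&(mx-im.min(2)<40))[v-70:v+70,u-r:u+r]*255
    n,l,s,c=cv2.connectedComponentsWithStats(m,connectivity=4)
    k=l[v,u]; 
    if k==0: k=1+np.argmax(s[1:,4])
    cnt=max(cv2.findContours((l==k).astype(np.uint8),0,2)[0],key=cv2.contourArea)
    (cx,cy),wh,an=cv2.minAreaRect(cnt); bp=cv2.boxPoints(((cx,cy),wh,an))
    i=0 if np.hypot(*(bp[0]-bp[1]))<np.hypot(*(bp[1]-bp[2])) else 1
    e1=(bp[i]+bp[(i+1)%4])/2; e2=(bp[(i+2)%4]+bp[(i+3)%4])/2
    P,Q=ray(d,*e1,z),ray(d,*e2,z)
    return (P+Q)/2,(P-Q),(cx,cy,wh)
def pad(d,u,v,w=22):
    g=d['img'].max(2); m=np.zeros(g.shape,np.uint8); m[v-w:v+w,u-w:u+w]=(g[v-w:v+w,u-w:u+w]<55)*255
    n,l,s,c=cv2.connectedComponentsWithStats(m); k=l[v,u] or 1+np.argmax(s[1:,4])
    return s[k],c[k]
E
python3 - <<'E'
from meas import *
w=cam('wrist'); t=cam('top'); s=cam('scene')
for p in ((319,170),(267,172)):
    m,v,c=bar(w,p,r=16); print('wrist',m.round(1),np.linalg.norm(v).round(1),np.degrees(np.arctan2(v[1],v[0])).round(2),c)
for nm,d,u,v in (('top',t,334,172),('scene',s,364,221)):
    st,c=pad(d,u,v); x,y,ww,h,a=st; print(nm,st,c,ray(d,*c,10).round(1))
    ctr=(x+(ww-1)/2,y+(h-1)/2)
    if nm=='top': rad=38/np.linalg.norm(ray(d,335,172,10)-ray(d,334,172,10)); ctr=(ctr[0],y+h-.5-rad)
    print(ctr,ray(d,*ctr,10).round(1))
mm,v,c=bar(t,(373,241),r=25); print('top',mm.round(1),np.linalg.norm(v).round(1),np.degrees(np.arctan2(v[1],v[0])))
print(proj(w,[427,-392,70]))
E
```

```text
wrist [ 419.4 -342.7   70. ] 171.8 -125.91 (318.5, 186.5, (105.0, 31.0))
wrist [ 488.4 -389.5   70. ] 174.1 -128.51 (266.5, 188.0, (106.0, 31.0))
top [323 161  23  22 380] [333.86052632 171.27631579] [ 624.4 -257.3   10. ]
(np.float64(334.0), np.float64(170.4604876077281)) [ 627.1 -257.7   10. ]
scene [350 214  29  15 342] [363.69005848 220.9619883 ] [ 620.4 -259.1   10. ]
(np.float64(364.0), np.float64(221.0)) [ 620.8 -259.8   10. ]
top [ 580.8 -331.2   70. ] 138.2 -53.559738842723746
[296.15938199 166.89667059]
```

```bash
python3 - <<'E'
from meas import *
w=cam('wrist'); im=w['img'].astype(int)
m=((im[...,0]-im[...,2]>50)&(im[...,0]-im[...,1]>25)).astype(np.uint8); m[:100]=0;m[240:]=0;m[:,:240]=0;m[:,350:]=0
n,l,s,c=cv2.connectedComponentsWithStats(m)
for k in range(1,n): print(s[k],c[k].round(1),ray(w,*c[k],66).round(1))
g=im.min(2)
for r in (150,165,180,195): print(r,g[r,300:340])
print('col',g[110:232,319])
cv2.imwrite('pics/w1c.png',cv2.resize(w['img'][105:235,235:355],None,fx=4.5,fy=4.5,interpolation=cv2.INTER_CUBIC))
E
```

```text
[305 137   4   7  24] [306.4 139.8] [ 389.2 -416.2   66. ]
[328 137   4   6  22] [329.4 139.5] [ 360.2 -395.7   66. ]
[253 139   4   6  20] [254.4 141.4] [ 456.  -461.5   66. ]
[276 138   5   7  29] [277.8 140.8] [ 426. -441.   66.]
[328 199   4   6  21] [329.6 201.4] [ 417.4 -314.7   66. ]
[258 201   4   5  15] [259.2 202.9] [ 512.  -380.1   66. ]
[279 200   5   6  27] [280.9 202.4] [ 482.7 -359.9   66. ]
[307 200   4   5  18] [308.3 202. ] [ 446.1 -334.2   66. ]
150 [186 186 184 182 184 184 185 185 176 172 171 182 192 202 205 211 215 214
 217 213 209 203 194 184 176 157 146 130 116  93  86 101 138 178 207 216
 211 193 179 178]
165 [187 187 185 187 187 185 183 187 182 178 171 178 189 198 205 209 214 215
 216 214 209 202 197 188 178 164 151 144 143 142 150 168 185 190 188 186
 186 178 177 181]
180 [211 210 210 208 199 191 185 183 180 178 175 181 194 205 214 219 221 223
 224 221 219 218 215 206 198 186 170 147 125 105 109 126 153 173 181 184
 182 178 178 181]
195 [126 130 126 126 127 130 132 128 125 124 134 164 191 209 219 223 228 230
 233 234 232 229 225 219 210 196 175 148 120 103 105 104 107 114 129 148
 156 166 171 178]
col [137 137 136 139 137 139 137 139 140 138 138 130 122 107 100  97  95  92
  91  91  89  88  97 118 154 190 207 208 211 210 209 199 182 172 181 200
 210 214 213 214 213 212 214 214 214 213 214 210 210 213 215 213 214 215
 214 214 213 215 215 215 215 215 214 215 215 214 213 214 216 218 221 229
 233 234 234 234 233 234 233 234 234 234 233 233 234 234 234 234 233 233
 230 222 201 190 200 210 214 216 216 214 209 182 143 126 128 136 138 139
 139 153 179 201 205 210 212 211 208 209 213 214 213 213]
```

View pics/w1c.png

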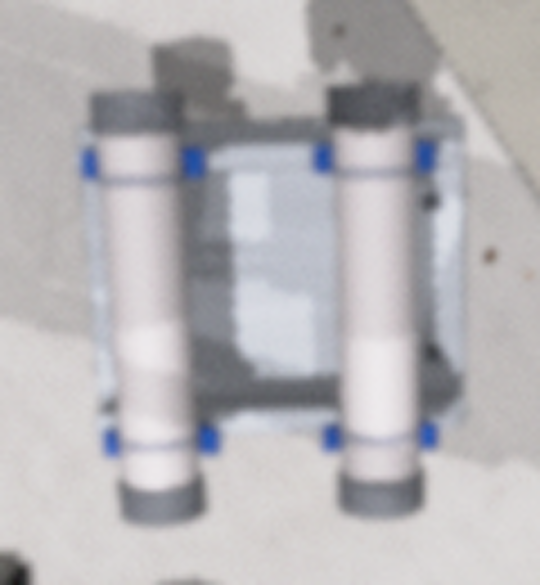

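Only the bars show here, with a blue rest either side of each. From the four blue rest tops the front gauge's middle is at (403.2,-365.2), and its axis is at 55.2°. The spacings of 99.5 and 80.1 mm agree with the stated 100 and 80. Now I grasp, lift and feel the balance.

```bash
cat >> h.py <<'E'
MID=np.array([403.2,-365.2,70.]); TH=np.radians(55.2); E3=np.array([np.cos(TH),np.sin(TH),0]); U=np.array([0,0,1.])
PAD=np.array([623,-258,10.])
def ft():
    a=[];b=[]
    for _ in range(5):
        a.append(robot.current_contact_force()); b.append(robot.current_ft_torque()); robot.sleep(.02)
    return np.mean(a,0),np.mean(b,0)
def tool(z,x): return list(R.from_matrix(np.c_[x,np.cross(z,x),z]).as_euler('xyz'))
E
python3 - <<'E'
from h import *
o=down(TH-np.pi); M=MID
robot.move_gripper(0.6)
robot.move_ptp([*M[:2],130],o)
print(robot.move_linear([*M[:2],51],o,speed=80,f_stop=8), robot.current_tcp_pos())
if robot.current_tcp_pos()[2]>54: raise SystemExit
f0,t0=ft()
robot.move_gripper(0); print('w',robot.current_gripper_width())
robot.move_linear([*M[:2],111],speed=80); robot.sleep(.3)
f,t=ft(); print(f-f0,t-t0,f,t)
dF,dT=f-f0,t-t0; W=-dF[2]; print('W',W,'d along E3 mm',1000*dT@np.array([-E3[1],E3[0],0])/W)
cam('wrist','lift.png'); cam('scene','lifts.png'); print(robot.current_t())
E
```

```text
False [ 403.51798508 -365.56820026   51.53346601]
w 0.2964870009042861
[ 0.41195691  0.26988347 -3.19141137] [-0.1175687   0.09153552 -0.00182223] [ 0.0149177   0.0988386  -3.35122052] [-0.01199726  0.131581    0.02765155]
W 3.1914113738385987 d along E3 mm 46.619501471048245
9.3333
```

View pics/lifts.png

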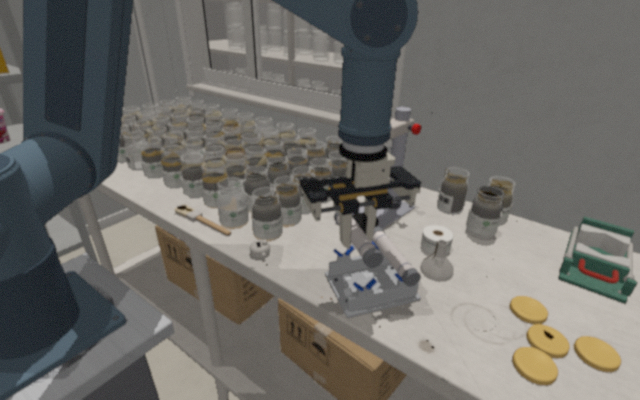

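```bash
cat >> h.py <<'E'
def grasp_ori(heavy,a):   # tool tilted so the fingers lean to the heavy end
    e=heavy*E3; z=-U*np.cos(a)+e*np.sin(a); return z,tool(z,-(e*np.cos(a)+U*np.sin(a)))
def place_ori(h,a):
    e=np.array([np.cos(h),np.sin(h),0]); z=e*np.cos(a)-U*np.sin(a); return z,e,tool(z,U*np.cos(a)+e*np.sin(a))
E
python3 - <<'E'
from h import *
f,t=zip(*[ft() for _ in range(5)]); print('held',np.mean(f,0),np.mean(t,0),np.std(t,0))
F1,T1=np.mean(f,0),np.mean(t,0)
robot.move_linear([*MID[:2],52],speed=80)
robot.move_gripper(0.6); robot.move_linear([*MID[:2],111],speed=120); robot.sleep(.3)
f,t=zip(*[ft() for _ in range(5)]); print('free',np.mean(f,0),np.mean(t,0),np.std(t,0))
dF,dT=F1-np.mean(f,0),T1-np.mean(t,0); d=1000*dT@np.array([-E3[1],E3[0],0])/-dF[2]; print('W',-dF[2],'d',d)
hv=np.sign(d); a=np.radians(30)
z,o=grasp_ori(hv,a); print(robot.inverse_kinematics(list(MID+19*z),o))
for h in (0,15):
    z,e,o=place_ori(np.radians(h),a)
    for g in (PAD+[0,0,75],PAD+[0,0,83]-145*e,PAD+[0,0,230]-145*e): print(h,robot.inverse_kinematics(list(g+19*z),o))
w=cam('wrist'); im=w['img'].astype(int); print(robot.current_t())
s=cam('scene')['img']; cv2.imwrite('pics/back.png',np.hstack([w['img'][:,120:520],cv2.resize(s[180:330,300:450],(400,400))]))
E
```

```text
held [-0.04415399  0.08660786 -3.6427934 ] [-0.03540418  0.12157933 -0.00406751] [0.00494693 0.01403779 0.01379735]
free [-0.04463802 -0.12655726 -0.03656062] [0.07821174 0.05043009 0.00893011] [0.0167077  0.00968252 0.01469174]
W 3.606232781523107 d 37.130561929262086
[-1.21991855  0.54994738  1.67209774  0.44264642  1.26994826  2.32037292]
0 [-0.94788544  0.56153285  2.1745565   1.93362758  0.85162689 -1.13089272]
0 [-1.33232163  0.48363337  2.41517539  1.66365875  1.00686039 -1.2907495 ]
0 [-1.33232163  0.0574001   2.28944274  1.32227643  1.05154167 -0.64553487]
15 [-1.02810522  0.60745947  2.02721924  1.5313285   0.98402594 -0.97623033]
15 [-1.36307639  0.54764491  2.15427788  1.28385255  1.12350902 -1.07992748]
15 [-1.36307639  0.23763075  2.05696501  1.1321832   1.2702494  -0.67082068]
12.7167
```

View pics/back.png

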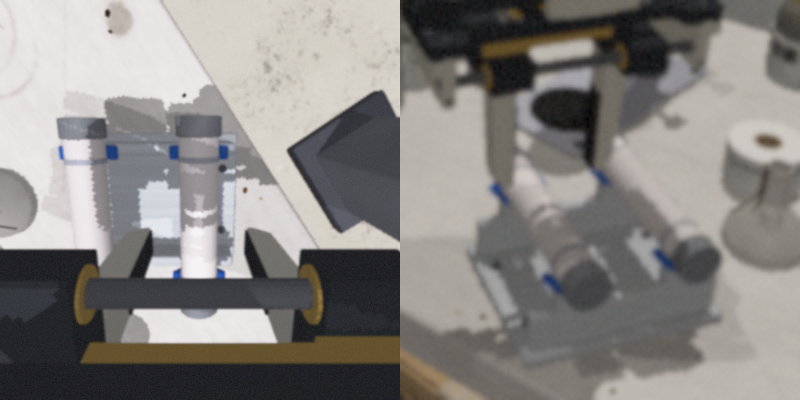

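The balance puts the centre of mass 37 mm towards +E3, the far-left end near the filler, with weight 3.6 N. The picture shows the gauge seated back in the front place. I regrasp with the fingers leaning 30° to the heavy end, then lift and upend it to a staging pose.

```bash
python3 - <<'E'
from h import *
a=np.radians(30); z,o=grasp_ori(1,a); g=MID+19*z
robot.move_ptp(list(g+[0,0,50]),o)
hit=robot.move_linear(list(g),speed=80,f_stop=8); print('hit',hit)
if hit: raise SystemExit
robot.move_gripper(0); print('w',robot.current_gripper_width())
robot.move_linear(list(g+[0,0,140]),speed=120)
zp,e,op=place_ori(np.radians(15),a)
robot.move_ptp(list(PAD+[0,0,230]-145*e+19*zp),op); robot.sleep(.2)
print(robot.current_t(),robot.current_gripper_width(),ft())
s=cam('scene')['img']; w=cam('wrist')['img']
cv2.imwrite('pics/stage.png',np.hstack([cv2.resize(s[20:320,250:550],(400,400)),w[:,120:520]]))
E
```

```text
hit False
w 0.2918885655037726
18.7667 0.2955305308219582 (array([-0.06546472,  0.60092446, -3.71872779]), array([-0.27179157,  1.03687763, -0.00216   ]))
```

View pics/stage.png

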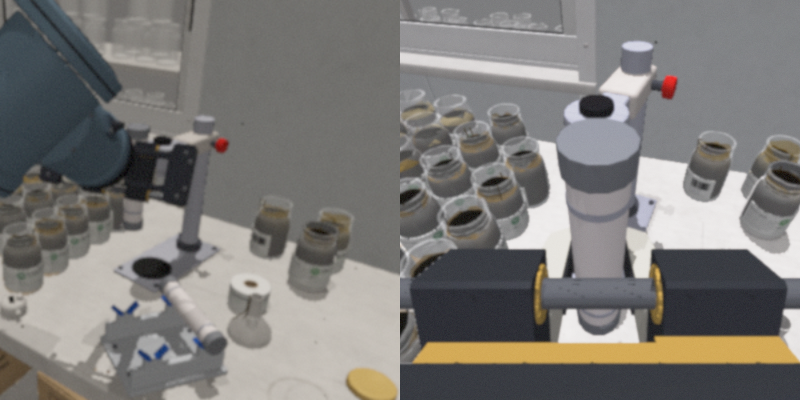

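The gauge hangs upright: the wrist view has its top cap face at about (319,141) and its foot at about (320,315), and the rear gauge is undisturbed. I'll compare with the projected upright pose, and go in if they agree.

```bash
cat > go.py <<'E'
from h import *
a=np.radians(30); zp,e,op=place_ori(np.radians(15),a)
w=cam('wrist'); tcp=np.array(robot.current_tcp_pos()); g=tcp-19*zp
print(tcp,'top',proj(w,g+75*U),'foot',proj(w,g-75*U))
for dt in (-10,10):
    b=np.cos(np.radians(dt))*U+np.sin(np.radians(dt))*e; print(dt,proj(w,g+75*b))
E
python3 go.py
```

```text
[ 498.85737697 -291.2846353   230.5088352 ] top [318.76963013 136.4226354 ] foot [318.29162075 314.01808794]
-10 [318.82703837 160.74302596]
10 [318.70810852 120.88182199]
```

```bash
python3 - <<'E'
from h import *
a=np.radians(30); zp,e,op=place_ori(np.radians(15),a)
P=PAD+19*zp
robot.move_linear(list(P+[0,0,84]-145*e),op,speed=120)
hit=robot.move_linear(list(P+[0,0,84]),op,speed=80,f_stop=10); print('fwd hit',hit,robot.current_tcp_pos())
if hit: raise SystemExit
print('down',robot.move_linear(list(P+[0,0,70]),op,speed=15,f_stop=4),np.array(robot.current_tcp_pos())-P,robot.current_contact_force(),robot.current_t())
s=cam('scene')['img']; w=cam('wrist')['img']
cv2.imwrite('pics/down.png',np.hstack([cv2.resize(s[60:260,270:470],(400,400)),w[:,120:520]]))
E
```

```text
fwd hit False [ 638.62953367 -254.0430994    84.44445954]
down True [ 1.05578706e-01 -5.97763584e-02  7.50915664e+01] [-1.82896521 -0.66563491  5.39282229] 22.9667
```

View pics/down.png

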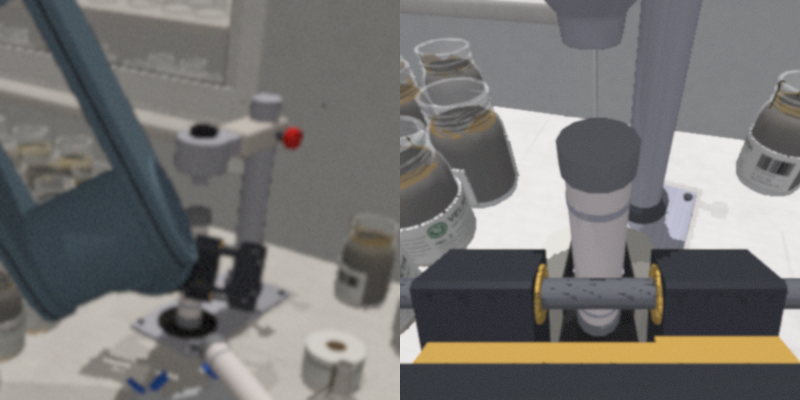

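Scene crop: the foot is inside the black pad at about (188,322), and contact came at exactly the expected height of 75.1 mm. I release, back out and check.

```bash
python3 - <<'E'
from h import *
a=np.radians(30); zp,e,op=place_ori(np.radians(15),a)
robot.move_gripper(0.7); robot.sleep(.2)
p=np.array(robot.current_tcp_pos()); robot.move_linear(list(p-170*zp),op,speed=100)
robot.move_linear(list(p-170*zp+[-60,-40,120]),op,speed=150); robot.sleep(.3)
s=cam('scene'); w=cam('wrist'); t=cam('top'); print(robot.current_t(),ft()[0])
for d in (s,w): print('foot/top exp',proj(d,PAD),proj(d,PAD+[0,0,150]))
cv2.imwrite('pics/end.png',np.hstack([cv2.resize(s['img'][60:320,270:530],(400,400)),w['img'][:,120:520]]))
cv2.imwrite('pics/endt.png',cv2.resize(t['img'][120:270,300:420],None,fx=4,fy=4))
E
```

```text
27.4417 [ 0.05436103 -0.33913135 -0.10541029]
foot/top exp [363.83006176 220.37625487] [368.60732168 164.83362592]
foot/top exp [305.5044307  242.61331681] [302.19380134 176.986042  ]
```

View pics/end.png

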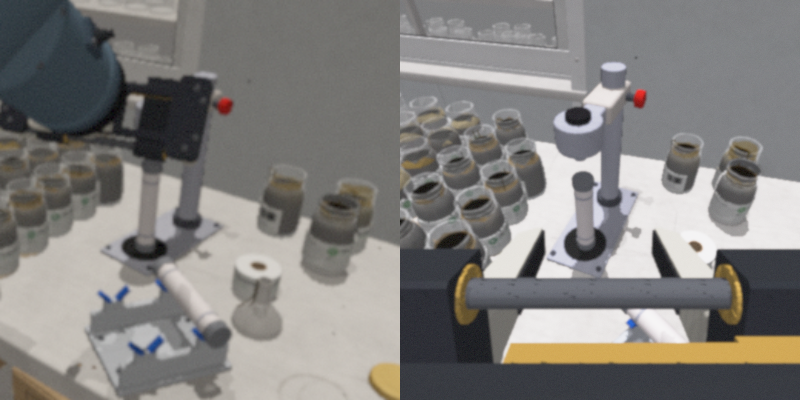

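The gauge stands upright near the middle of the pad: foot at about (185,243) in the wrist crop and well inside the black ring, top at (183,180). The rear gauge, funnel and roll are in place, and the robot is clear.

```bash
python3 -c "
from bench import robot
robot.hand_in()"
```

```text
the job is handed in; nothing more can be done
```

The front gauge is standing upright on the black pad, weighted end down, and the job was handed in at about 27.5 s.

- **Balance:** I lifted the gauge from the front place and compared the wrist moment with and without it. The weight was about 3.6 N, with the centre of mass about 37 mm towards the end nearer the filler. A first, shorter reading gave about 47 mm in the same direction.
- **Placing:** I put the gauge back in its place and gripped it again with the fingers leaning towards the heavy end. Then I upended it and set it down from the front. It touched down with the grip point 75.1 mm above the pad, against 75 mm expected.
- **Pad position:** The camera estimates of the pad centre differed by up to about 6 mm. The foot has 22 mm to spare all round.
- **Last checks:** The final pictures show the gauge upright with its foot well inside the pad, the rear gauge still in its place, and the label roll and funnel where they were. I did not view the last top picture, so I did not check the brush and counter again. The robot was clear with its force reading near zero, and no approach move met anything unexpected.

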